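Open the degreaser can's child-resistant cap

ROBOT

A 6-joint arm with a two-finger parallel gripper is mounted at the origin on the work surface. World frame = base frame: x ahead of the robot, y to its left, z up, the work surface at z = 0. Lengths are in m, angles in rad, forces in N, time in s.
With the tool pointing down it reaches from about 0.25 to 0.725 m from the base axis. Payload 4 kg.
Tool frame: the origin (TCP) lies midway between the tips of the shut fingers; the grasp point (between the pads) lies 19 mm behind it; z points along the fingers, y is the line along which they close (so a half turn about z gives the same grasp; the last joint's range is limited). The gripper opens to 85 mm and grips with 20 to 120 N. Pads are 22 mm wide; open, the fingers measure 114 mm over their backs; the gripper's body (76 mm by 85 mm) begins 54 mm behind the grasp point. The pads swing forward as they close: fully open they stand 13 mm farther back than shut.
Start: joints at [1.327, 0.241, 0.005, 1.335, 0, 1.571], TCP at [0.121, 0.485, 0.231] pointing down, gripper open.
Joint ranges: [-2.72, 2.72], [-1.05, 1.87], [-1.09, 1.28], [-1.99, 2.15], [-1.42, 1.44], [-3.14, 3.14]. Speed limits (rad/s): [2.79, 2.79, 3.14, 3.14, 3.14, 3.14].

INTERFACE

Orientations are given as a unit quaternion [x, y, z, w].
In Python, from workcell import get_obs, imaging, workorder gives the robot as it stands.
- The arm moves only by the shell command python3 -m jog 'ROWS'. ROWS is a JSON list that holds a single list of rows (three levels of brackets), with 1 to 10 rows, each of 7 numbers: a rotation vector rx, ry, rz in a scale on which 1.0 is pi/2 rad, then dx, dy, dz in a scale on which 1.0 is 1 m, then the finger opening in m; each row is the pose to reach, as a shift and turn from the pose commanded when the command began, along the tool's axes at that moment; what a row does not reach only later rows make up. A row lasts 1/8 s, in which the tool goes at most 0.0625 m and 0.188 rad, less where a joint would pass 70% of its speed; a pose out of reach is approached as far as the arm can. The fingers move at their own pace and stop on an object; the grip force is fixed at half the most. Time passes only in rows, so rows that do not move let the fingers close. It prints the time, the measured TCP pose, the force, the opening and the grip force at its end. Input that does not fit is refused with a message, and nothing moves.
- get_obs(): the state, without advancing time (a new reading comes with each control period).
- imaging.camera(name): name is "scene" or "side" or "wrist"; returns (picture, depth): 384x512x3 uint8, red, green, blue; 384x512 float32, m along the optical axis (not along the pixel's ray), 0 where there is no reading.
- imaging.calibration(name): a dict with "mtx" (3x3 intrinsics, pixels), "R" (3x3) and "t" (3): a world point X has camera coordinates R X + t. Camera axes: x right, y down, z forward; pixel columns grow to the right and rows downward; lengths in m; the calibration is good to about 2 mm. The wrist camera is an equidistant fisheye: a pixel r from the principal point sees the ray r / f radians off the axis. A picture is of the moment at which its call begins: read the wrist's pose just before it. calibration takes no time and is no camera call; for the wrist camera it gives the pose at the moment of the call.
- workorder.job_done(): hands the job in; it is judged then, once.
The state is a dict: "clock": time; "joint_pos": joint angles; "joint_vel": joint speeds; "tau": joint torques, N m; "eef_pos": TCP position; "tool_rot": TCP orientation; "ft_force": force on the tool from outside, world axes, zero at the start; "ft_torque": the same for the moment, N m; "grip_width": finger opening in m; "grasp_force": force on a finger pad.
Only numpy, scipy, OpenCV 4.12 (cv2) and the standard library are available. Lean on these libraries where they do the work, as an engineer would, in place of code of your own. Each camera call takes 0.05 s, during which the arm holds its last target. There are 200 camera calls.

TASK

Open the solvent can on the welding bench: push its child-resistant cap down hard and, keeping it down, turn it counter-clockwise (seen from above) until it comes free, then lift it off and set it open side down in the shallow tray, lowering it right onto the tray's floor before you let go. Lean on the cap firmly but never with more than 40 N (about 20 N is right), and leave the other things on the bench where they are.

Things in the scene. Friction and masses are not known exactly. Their poses are not given: they have to be found in the camera images.
- can: Oblong bare-metal solvent can, 64 x 106 mm (its x, y) and 150 mm tall to the shoulder, blank paper label, fixed upright in a dark angle-iron cradle (84 x 126 mm, 31 mm high) that is welded to the bench. It cannot move or turn. Origin: centre of the underside, z up.
- neck (a point): Point on the can's vertical neck axis, 166 mm above its underside: middle of the closed cap's lower rim; axes as the can's. The shoulder lies 16 mm lower. The neck (30 mm diameter) has 3 hooks with teeth, hidden in the cap, that hold 3 lugs inside the cap. Lifted 40 mm, the cap is clear of the neck. Let go after the turn, it rises 4 mm and stays on the neck, loose.
- cap: Black ribbed cylindrical push-and-turn cap on the can, 52 mm diameter, 34 mm tall, hollow below (wall 4 mm), about 40 g. Origin: centre of its lower rim, z up; closed, it lies at point neck, x axis along the can's. Kept down, it turns counter-clockwise from above: free after 50 degrees; turn 55 to 75, beyond 85 it meets the next hook. Not pushed down, it turns only 10 degrees and stops.
- cap_top (a point): Centre of the cap's flat top. A spring pushes the cap up: 10 N closed, 0.5 N more for each mm down. It must go down 3.5 to 11.5 mm before its lugs pass under the teeth (differs from can to can, cannot be seen); about 2 mm further it meets a hard stop, the sure sign. The spring force there is 13 to 17 N, so press with about 20 N and keep that while turning. Over 40 N on cap and neck breaks them.
- tray: Shallow dark steel tray, 150 x 150 mm outside, walls 3 mm thick and 14 mm high, floor 3 mm thick, fixed to the bench, empty. Origin: centre of its underside, z up.
- tray_in (a point): Centre of the tray's inner floor.
- weldment: Bystander: bent aluminium channel, 60 x 100 x 44 mm, loose, to the right of the work as the robot sees it. Origin: centre of the underside.
- block: Bystander: solid aluminium block, 70 x 100 x 40 mm, loose. Origin: centre of the underside.
- jar: Bystander: round tin jar, 62 mm diameter, 65 mm tall, loose. Origin: centre of the underside.
There are look-alikes about, which are no part of the job. Of the things shaped like the tray, the steel one is meant. There is more than one size of the cap; the one meant has the size given above.

How it is judged:
On the way, in this order (a step that is already met when the one before it is completed fails the run):
1. the cap is pushed down at least 2.5 mm, not yet turned (z of cap in the frame of neck below -0.0025 m and angle between the x axis of cap and the x axis of can, either way round below 0.3 rad), for 0.05 s.
2. the cap is turned at least 43 degrees while still on the neck (angle between the x axis of cap and the x axis of can, either way round above 0.75 rad and z of cap in the frame of neck below 0.012 m and horizontal distance between cap and neck below 0.006 m), for 0.05 s.
3. the cap is lifted clear of the neck (z of cap in the frame of neck above 0.035 m), for 0.05 s.
4. the cap, still held, stands on the tray's floor (contact force between the fingers and cap above 1 N and z of cap in the frame of tray_in below 0.004 m and contact force between cap and tray above 0.05 N), for 0.05 s.
At the end, for the whole second after the job is handed in: The cap stands open side down flat on the tray's floor (rim within 4 mm of the floor, upright within 0.1 rad, its centre within 50 mm of the tray's centre along each tray axis), at rest and let go (x of cap in the frame of tray_in between -0.05 and 0.05 m and y of cap in the frame of tray_in between -0.05 and 0.05 m and z of cap in the frame of tray_in between -0.003 and 0.004 m and angle between the z axis of cap and the z axis of tray, either way round below 0.1 rad and linear speed of cap below 0.02 m/s); the robot touches nothing.
It fails at once if the cap is forced against the can or its neck with more than 40 N (contact force between cap and can above 40 N).
It fails at once if the weldment, block or jar is moved by more than 25 mm (distance of any of weldment, block, jar from where it was at the start of the episode above 0.025 m).
It also fails if it takes over 64 s, if anything falls off the work surface, if the arm or the gripper's body presses on something with over 40 N, if the wrist force passes 120 N, or if a joint passes its speed limit or range.

## Working session

There is one attempt and no reset: what is moved stays moved. The work goes in short steps, Python scripts to look and compute and a shell command to move; the robot and the scene stay as the last step left them, time stands still between calls to the robot, and variables do not carry over. Pictures are saved under pics/ and viewed, at most 10 in all, crops included, and the job is handed in when it is done.

```bash
mkdir -p pics; python3 - <<'E'
from workcell import get_obs, imaging
import cv2,numpy as np
for n in ("scene","side"):
    p,d=imaging.camera(n); np.savez(f"pics/{n}0.npz",p=p,d=d,**imaging.calibration(n))
    cv2.imwrite(f"pics/{n}0.png",p[:,:,::-1])
    c=imaging.calibration(n); print(n,(-c["R"].T@c["t"]).round(3),c["mtx"].round(1).tolist(), (d>0).mean())
o=get_obs();print(o)
E
```

```text
scene [ 1.301 -0.489  0.891] [[349.5, 0.0, 261.5], [0.0, 349.5, 189.1], [0.0, 0.0, 1.0]] 0.9944712320963541
side [ 0.358 -0.653  0.91 ] [[383.1, 0.0, 262.4], [0.0, 383.1, 193.2], [0.0, 0.0, 1.0]] 0.9959259033203125
{'clock': 0.1, 'joint_pos': array([ 1.32699202e+00,  2.41309814e-01,  3.87669434e-03,  1.33523821e+00,
       -1.64604958e-05,  1.57081310e+00]), 'joint_vel': array([-2.26472872e-04, -1.88602100e-03,  2.11899086e-03, -1.53454024e-03,
        5.09170025e-04, -9.92750586e-05]), 'tau': array([ 6.44450374e-04, -3.73136616e+01,  2.53010809e+01,  1.08685353e-02,
       -8.19948269e-06,  1.34693430e-07]), 'eef_pos': array([0.12056479, 0.4846568 , 0.23052267]), 'tool_rot': array([ 1.21608726e-01,  9.92577674e-01, -9.31545906e-04, -1.05823609e-04]), 'ft_force': array([-0.38685532, -0.24048928, -0.84712247]), 'ft_torque': array([-0.01186194, -0.01494482,  0.01224919]), 'grasp_force': 0.0, 'grip_width': 0.0852123255024614}
```

View pics/scene0.png

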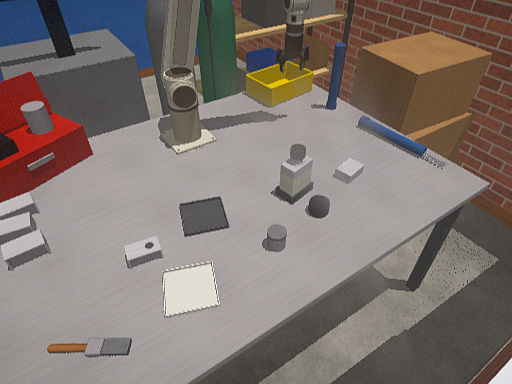

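View pics/side0.png

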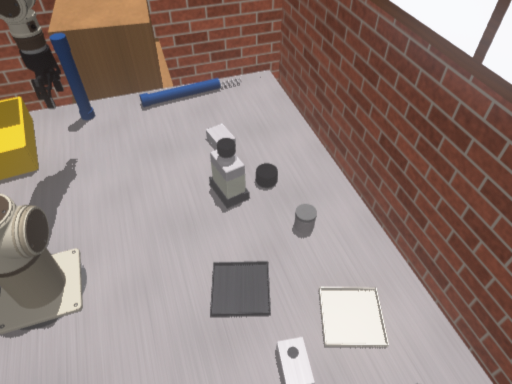

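The scene picture shows the can at (295,178) with its cap at (298,151), a loose decoy cap at (319,206), the dark steel tray at (204,216), the white decoy tray at (190,288), the jar at (277,236), the block at (349,169) and the weldment at (144,250). The side picture shows the cap at (226,147) and the steel tray at (241,288).

```bash
cat > h.py <<'E'
import numpy as np,cv2
def load(n):
    f=np.load(n); return f["p"],f["d"],f
def cloud(d,c):
    v,u=np.indices(d.shape); K=c["mtx"]
    X=np.dstack([(u-K[0,2])/K[0,0]*d,(v-K[1,2])/K[1,1]*d,d])
    return (X-c["t"])@c["R"]
def plane(u,v,z,c):
    r=c["R"].T@np.linalg.inv(c["mtx"])@[u,v,1.]; o=-c["R"].T@c["t"]
    return o+r*(z-o[2])/r[2]
E
python3 - <<'E'
from h import *
box={"scene":dict(cap=(285,140,312,165),can=(272,140,318,205),tray=(174,192,234,240),jar=(262,222,292,254),block=(332,155,368,184),weld=(120,234,166,268),decoycap=(306,192,332,220)),
"side":dict(cap=(214,137,240,160),can=(205,135,252,205),tray=(205,256,276,320),jar=(290,202,322,238),block=(203,122,238,146),decoycap=(252,162,282,188))}
for n in box:
    p,d,c=load(f"pics/{n}0.npz"); P=cloud(d,c); g=p.astype(int).max(2)
    print(n,"bench z",np.median(P[240:250,100:110,2] if n=="scene" else P[230:240,120:150,2]).round(4))
    for k,(a,b,e,f) in box[n].items():
        Q=P[b:f,a:e].reshape(-1,3); G=g[b:f,a:e].ravel()
        m=(Q[:,2]>.012)&(np.linalg.norm(Q[:,:2],axis=1)<1.0)
        if k=="tray":
            m=(G<75)
            cs,_=cv2.findContours((g[b:f,a:e]<75).astype(np.uint8),cv2.RETR_EXTERNAL,cv2.CHAIN_APPROX_NONE)
            h=max(cs,key=cv2.contourArea)[:,0]+[a,b]
            W=np.array([plane(u,v,.010,c)[:2] for u,v in h]); r=cv2.minAreaRect((W*1000).astype(np.float32)); print("  tray rect",r)
        T=Q[m]; zt=np.percentile(T[:,2],97); top=T[T[:,2]>zt-.006]
        r=cv2.minAreaRect((top[:,:2]*1000).astype(np.float32))
        print(k,m.sum(),"ztop",np.percentile(T[:,2],[50,90,97,100]).round(4),"rect",[np.round(x,1) for x in r], "med",np.median(top,0).round(4),len(top))
        if k=="can":
            s=T[abs(T[:,2]-.152)<.008]; r=cv2.minAreaRect((s[:,:2]*1000).astype(np.float32)); print("  shoulder",r,len(s))
            s=T[T[:,2]<.045]; r=cv2.minAreaRect((s[:,:2]*1000).astype(np.float32)); print("  cradle",r,len(s))
E
```

```text
scene bench z -0.0014
cap 377 ztop [0.1749 0.1983 0.1998 0.201 ] rect [array([560.2, 175.3]), array([48.1, 51.2]), np.float64(50.2)] med [0.5621 0.1728 0.1977] 116
can 1450 ztop [0.1028 0.1863 0.1981 0.201 ] rect [array([561.3, 175.6]), array([48.7, 51.8]), np.float64(35.0)] med [0.5624 0.1725 0.1976] 124
  shoulder ((576.3111572265625, 162.3944549560547), (49.5084342956543, 58.335609436035156), 49.865447998046875) 70
  cradle ((600.6727294921875, 149.22882080078125), (140.30223083496094, 140.3222198486328), 57.834434509277344) 332
  tray rect ((558.9539794921875, -196.12332153320312), (146.88665771484375, 11.992538452148438), 72.15740203857422)
tray 192 ztop [0.0078 0.0119 0.0132 0.0148] rect [array([ 489.7, -172.9]), array([148.7, 151.9]), np.float64(71.6)] med [ 0.5353 -0.167   0.0099] 103
jar 425 ztop [0.0613 0.0646 0.0656 0.0674] rect [array([731.6, -34.9]), array([60. , 59.5]), np.float64(51.1)] med [ 0.7323 -0.0354  0.0632] 244
block 406 ztop [0.0368 0.0396 0.0405 0.0418] rect [array([601.8, 418. ]), array([ 71.4, 107. ]), np.float64(12.2)] med [0.604  0.4178 0.0378] 277
weld 
[... 840 characters left out ...]
((462.48370361328125, -243.5528564453125), (3.1876940727233887, 108.73652648925781), 72.20147705078125)
tray 109 ztop [0.0079 0.0119 0.0134 0.0146] rect [array([ 482.9, -173.7]), array([148.6, 133.1]), np.float64(71.9)] med [ 0.4566 -0.236   0.0099] 58
jar 498 ztop [0.0616 0.0646 0.066  0.9102] rect [array([ 563.7, -337.7]), array([751.6,  59. ]), np.float64(61.3)] med [ 0.7277 -0.0365  0.0631] 294
block 469 ztop [0.0387 0.1989 0.2004 0.9102] rect [array([ 449.1, -223.6]), array([877.2,  48.7]), np.float64(74.8)] med [0.5586 0.1796 0.1986] 128
decoycap 416 ztop [0.0434 0.0466 0.0483 0.9102] rect [array([ 545.1, -224.9]), array([932.8,  68.3]), np.float64(70.5)] med [0.6874 0.1776 0.0448] 253
```

```bash
python3 -m jog '[[[0, 0, 0, -0.5, -0.197, -0.05, 0.085], [0, 0, 0, -0.5, -0.197, -0.05, 0.085], [0, 0, 0, -0.5, -0.197, -0.05, 0.085], [0, 0, 0, -0.5, -0.197, -0.05, 0.085], [0, 0, 0, -0.5, -0.197, -0.05, 0.085], [0, 0, 0, -0.5, -0.197, -0.05, 0.085], [0, 0, 0, -0.5, -0.197, -0.05, 0.085], [0, 0, 0, -0.5, -0.197, -0.05, 0.085], [0, 0, 0, -0.5, -0.197, -0.05, 0.085], [0, 0, 0, -0.5, -0.197, -0.05, 0.085]]]'
python3 - <<'E'
from workcell import get_obs, imaging
import cv2,numpy as np
n="wrist"; c=imaging.calibration(n); p,d=imaging.camera(n)
np.savez("pics/wrist1.npz",p=p,d=d,**c); cv2.imwrite("pics/wrist1.png",p[:,:,::-1])
print((-c["R"].T@c["t"]).round(4),c["mtx"].round(1).tolist(),c["R"].round(3).tolist(),(d>0).mean())
o=get_obs();print({k:o[k] for k in("clock","joint_pos","eef_pos","tool_rot","ft_force")})
E
```

```text
clock: 1.35
eef_pos: [0.5602, 0.1711, 0.28]
tool_rot: [0.124, 0.992, -0.0, -0.001]
ft_force: [-0.0, -0.1, -0.7]
grip_width: 0.085
grasp_force: 0.0
[0.4856 0.1902 0.4226] [[297.3, 0.0, 251.6], [0.0, 297.3, 194.1], [0.0, 0.0, 1.0]] [[0.245, 0.969, 0.001], [0.925, -0.234, 0.299], [0.29, -0.072, -0.954]] 0.995819091796875
{'clock': 1.4, 'joint_pos': array([2.98807919e-01, 4.04645016e-01, 3.60921209e-01, 1.52907863e+00,
       3.15933531e-04, 5.45177912e-01]), 'eef_pos': array([0.55883105, 0.17223739, 0.28014732]), 'tool_rot': array([ 1.22873781e-01,  9.92421787e-01, -2.66721632e-04, -9.79761374e-04]), 'ft_force': array([-0.34052374,  0.53312026, -0.27679694])}
```

View pics/wrist1.png

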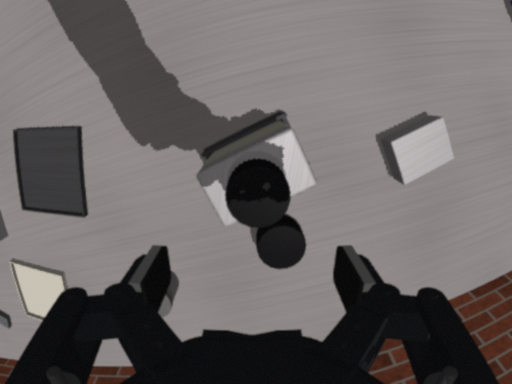

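The wrist picture shows the cap at (258,190) on the can, with the decoy cap at (281,240) and the steel tray at (51,170). I'll fit the cap's top circle and the tray in this view.

```bash
cat >> h.py <<'E'
def fcloud(d,c):
    v,u=np.indices(d.shape).astype(float); K=c["mtx"]
    x=(u-K[0,2])/K[0,0]; y=(v-K[1,2])/K[1,1]; th=np.hypot(x,y)+1e-9
    s=np.tan(th)/th
    return (np.dstack([x*s*d,y*s*d,d])-c["t"])@c["R"]
def circ(xy):
    A=np.c_[2*xy,np.ones(len(xy))]; s=np.linalg.lstsq(A,(xy**2).sum(1),rcond=None)[0]
    return s[:2],np.sqrt(s[2]+s[:2]@s[:2])
E
python3 - <<'E'
from h import *
p,d,c=load("pics/wrist1.npz"); P=fcloud(d,c)
S=np.zeros(d.shape,bool); S[140:235,210:310]=1
z=P[...,2]; top=S&(z>.192)&(z<.207); print("z",np.median(z[top]),top.sum())
m=top.astype(np.uint8)
h=max(cv2.findContours(m,cv2.RETR_EXTERNAL,cv2.CHAIN_APPROX_NONE)[0],key=cv2.contourArea)[:,0]
xy=P[h[:,1],h[:,0],:2]; print("cap",cv2.minEnclosingCircle((xy*1000).astype(np.float32)),circ(xy),P[top].mean(0))
for nm,lo,hi,box in(("shoulder",.143,.158,(120,240,190,320)),):
    m=np.zeros(d.shape,bool); m[box[0]:box[1],box[2]:box[3]]=1; m&=(z>lo)&(z<hi); Q=P[m]
    print(nm,np.median(Q[:,2]),cv2.minAreaRect((Q[:,:2]*1000).astype(np.float32)),m.sum())
# tray dark mask
g=p.max(2); m=np.zeros(d.shape,np.uint8); m[115:225,5:95]=(g[115:225,5:95]<75)
h=max(cv2.findContours(m,cv2.RETR_EXTERNAL,cv2.CHAIN_APPROX_NONE)[0],key=cv2.contourArea)[:,0]
Q=P[h[:,1],h[:,0]]; print("tray",cv2.minAreaRect((Q[:,:2]*1000).astype(np.float32)),np.median(P[m>0],0))
# refine scene/side tray
for n,b in(("scene",(174,192,234,240)),("side",(205,256,276,320))):
    p,d,c=load(f"pics/{n}0.npz"); P=cloud(d,c); g=p.max(2)
    for t in(90,110):
        m=np.zeros(d.shape,np.uint8); m[b[1]:b[3],b[0]:b[2]]=g[b[1]:b[3],b[0]:b[2]]<t
        h=max(cv2.findContours(m,cv2.RETR_EXTERNAL,cv2.CHAIN_APPROX_NONE)[0],key=cv2.contourArea)[:,0]
        W=np.array([plane(u,v,.008,c)[:2] for u,v in h]); print(n,t,cv2.minAreaRect((W*1000).astype(np.float32)))
    q=P[[*([148] if n=="side" else [152])],:][0,(215 if n=="side" else 287):(240 if n=="side" else 311)]
E
```

```text
z 0.20007652461281872 3283
cap ((557.3636474609375, 177.19285583496094), 26.614761352539062) (array([0.55695518, 0.17708579]), np.float64(0.02560925929273077)) [0.55579763 0.17730574 0.19989244]
shoulder 0.143607453771958 ((556.9780883789062, 177.15438842773438), (61.18631362915039, 102.9298095703125), 11.801288604736328) 1753
tray ((485.57568359375, -168.60426330566406), (151.08602905273438, 148.6897735595703), 71.95903778076172) [ 0.48562173 -0.1639754   0.00251037]
scene 90 ((487.87969970703125, -172.758544921875), (150.7111053466797, 159.66815185546875), 71.9610824584961)
scene 110 ((487.71746826171875, -172.84982299804688), (151.59840393066406, 161.4236297607422), 72.06327819824219)
side 90 ((464.2335205078125, -237.6668243408203), (18.59823226928711, 145.01202392578125), 71.59383392333984)
side 110 ((484.37823486328125, -173.1687469482422), (156.0680694580078, 148.4453887939453), 71.95706176757812)
```

```bash
python3 -m jog '[[[0, 0, 0, 0.0023, 0.0039, 0, 0.085], [0, 0, 0, 0.0023, 0.0039, 0.06, 0.085], [0, 0, 0, 0.0023, 0.0039, 0.112, 0.085], [0, 0, 0, 0.0023, 0.0039, 0.112, 0.07], [0, 0, 0, 0.0023, 0.0039, 0.112, 0.06], [0, 0, 0, 0.0023, 0.0039, 0.112, 0.06], [0, 0, 0, 0.0023, 0.0039, 0.112, 0.058], [0, 0, 0, 0.0023, 0.0039, 0.112, 0.058]]]'
python3 - <<'E'
from workcell import get_obs, imaging
from h import *
n="wrist"; c=imaging.calibration(n); p,d=imaging.camera(n)
np.savez("pics/wrist2.npz",p=p,d=d,**c); cv2.imwrite("pics/wrist2.png",p[:,:,::-1])
P=fcloud(d,c); z=P[...,2]; o=get_obs()
m=(abs(z-.2)<.006)&(np.hypot(P[...,0]-.557,P[...,1]-.177)<.05); print(m.sum(),P[m].mean(0),np.ptp(P[m],0))
print({k:o[k].round(4) for k in("eef_pos","ft_force")},o["grip_width"],o["clock"])
E
```

```text
clock: 2.4
eef_pos: [0.5577, 0.1778, 0.1704]
tool_rot: [0.122, 0.993, 0.0, 0.001]
ft_force: [-1.0, 0.1, 0.4]
grip_width: 0.0579
grasp_force: 0.0
9832 [0.55361912 0.1779647  0.19981802] [0.05258633 0.08289721 0.0119914 ]
{'eef_pos': array([0.5575, 0.1777, 0.1701]), 'ft_force': array([-0.5594, -0.012 , -0.1165])} 0.0581843410062168 2.45
```

View pics/wrist2.png

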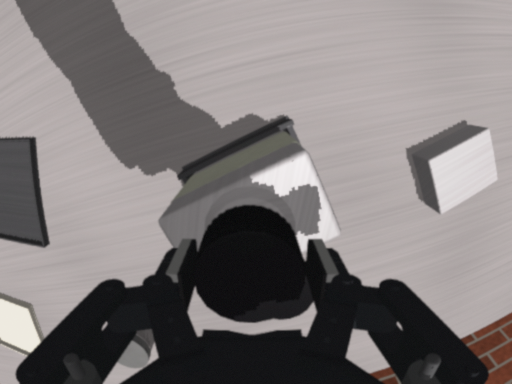

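The cap (columns 196–306, centre near row 262) sits centred between the fingertips at columns 192 and 309. Closing in small steps.

```bash
python3 -m jog '[[[0, 0, 0, 0, 0, 0, 0.055], [0, 0, 0, 0, 0, 0, 0.053], [0, 0, 0, 0, 0, 0, 0.052], [0, 0, 0, 0, 0, 0, 0.052]]]'; python3 -m jog '[[[0, 0, 0, 0, 0, 0, 0.05], [0, 0, 0, 0, 0, 0, 0.045], [0, 0, 0, 0, 0, 0, 0.04], [0, 0, 0, 0, 0, 0, 0.04]]]'
```

```text
clock: 2.95
eef_pos: [0.5569, 0.1768, 0.1695]
tool_rot: [0.122, 0.993, -0.001, -0.0]
ft_force: [-1.1, -5.2, 2.8]
grip_width: 0.0519
grasp_force: 5.1
clock: 3.45
eef_pos: [0.557, 0.1768, 0.1698]
tool_rot: [0.122, 0.993, -0.001, 0.0]
ft_force: [-2.2, -4.7, 5.3]
grip_width: 0.0505
grasp_force: 61.3
```

```bash
python3 -m jog '[[[0, 0, 0, 0, -0.001, 0.001, 0.04], [0, 0, 0, 0, -0.001, 0.002, 0.04], [0, 0, 0, 0, -0.001, 0.003, 0.04], [0, 0, 0, 0, -0.001, 0.003, 0.04]]]'; python3 -m jog '[[[0, 0, 0, 0, 0, 0.001, 0.04], [0, 0, 0, 0, 0, 0.002, 0.04], [0, 0, 0, 0, 0, 0.003, 0.04], [0, 0, 0, 0, 0, 0.003, 0.04]]]'
```

```text
clock: 3.95
eef_pos: [0.557, 0.1769, 0.1682]
tool_rot: [0.122, 0.993, 0.001, 0.001]
ft_force: [-4.2, -3.8, 9.5]
grip_width: 0.0507
grasp_force: 61.6
clock: 4.45
eef_pos: [0.557, 0.1769, 0.1655]
tool_rot: [0.122, 0.993, 0.001, 0.001]
ft_force: [-3.4, -2.8, 10.9]
grip_width: 0.0504
grasp_force: 61.7
```

```bash
python3 -m jog '[[[0, 0, 0, 0, 0, 0.001, 0.04], [0, 0, 0, 0, 0, 0.002, 0.04], [0, 0, 0, 0, 0, 0.003, 0.04], [0, 0, 0, 0, 0, 0.003, 0.04]]]'; python3 -m jog '[[[0, 0, 0, 0, 0, 0.001, 0.04], [0, 0, 0, 0, 0, 0.002, 0.04], [0, 0, 0, 0, 0, 0.002, 0.04]]]'
```

```text
clock: 4.95
eef_pos: [0.5571, 0.1769, 0.1628]
tool_rot: [0.122, 0.993, 0.001, 0.001]
ft_force: [-5.3, -3.7, 12.2]
grip_width: 0.0507
grasp_force: 61.8
clock: 5.32
eef_pos: [0.5571, 0.1769, 0.161]
tool_rot: [0.122, 0.993, 0.001, 0.001]
ft_force: [-4.8, -4.5, 13.8]
grip_width: 0.0508
grasp_force: 61.9
```

```bash
python3 -m jog '[[[0, 0, 0, 0, 0, 0.001, 0.04], [0, 0, 0, 0, 0, 0.002, 0.04], [0, 0, 0, 0, 0, 0.002, 0.04]]]'; python3 -m jog '[[[0, 0, 0, 0, 0, 0.001, 0.04], [0, 0, 0, 0, 0, 0.0015, 0.04], [0, 0, 0, 0, 0, 0.0015, 0.04]]]'
```

```text
clock: 5.7
eef_pos: [0.5571, 0.1769, 0.1596]
tool_rot: [0.122, 0.993, 0.001, 0.001]
ft_force: [-6.8, -5.5, 16.3]
grip_width: 0.0507
grasp_force: 62.3
clock: 6.08
eef_pos: [0.5572, 0.1769, 0.1596]
tool_rot: [0.122, 0.993, 0.001, 0.002]
ft_force: [-10.1, -5.6, 21.9]
grip_width: 0.0502
grasp_force: 62.9
```

Hard stop reached (z no longer falls, 22 N). I'll ease the side load and then turn in monitored steps.

Units first: turns go in shares of pi/2 rad. So -0.3 rad is -0.191.

```bash
python3 -m jog '[[[0, 0, 0, 0.0013, -0.001, 0, 0.04], [0, 0, 0, 0.0013, -0.001, 0, 0.04]]]'; python3 -m jog '[[[0, 0, -0.0637, 0, 0, 0, 0.04], [0, 0, -0.1273, 0, 0, 0, 0.04], [0, 0, -0.191, 0, 0, 0, 0.04], [0, 0, -0.191, 0, 0, 0, 0.04]]]'
```

```text
clock: 6.32
eef_pos: [0.5572, 0.1769, 0.1596]
tool_rot: [0.122, 0.993, 0.002, 0.003]
ft_force: [-4.6, -2.9, 19.7]
grip_width: 0.0502
grasp_force: 62.5
clock: 6.82
eef_pos: [0.5573, 0.1773, 0.1596]
tool_rot: [-0.029, 1.0, 0.002, 0.004]
ft_force: [-5.1, -1.8, 20.0]
grip_width: 0.0507
grasp_force: 62.6
```

To row units: -0.3 rad is -0.191.

```bash
python3 -m jog '[[[0, 0, -0.0637, 0, 0, 0, 0.04], [0, 0, -0.1273, 0, 0, 0, 0.04], [0, 0, -0.191, 0, 0, 0, 0.04], [0, 0, -0.191, 0, 0, 0, 0.04]]]'; python3 -m jog '[[[0, 0, -0.0637, 0, 0, 0, 0.04], [0, 0, -0.1273, 0, 0, 0, 0.04], [0, 0, -0.191, 0, 0, 0, 0.04], [0, 0, -0.191, 0, 0, 0, 0.04]]]'
python3 - <<'E'
from workcell import get_obs
o=get_obs();print(o["ft_torque"],o["ft_force"],o["joint_pos"])
E
```

```text
clock: 7.32
eef_pos: [0.5571, 0.1771, 0.1596]
tool_rot: [-0.178, 0.984, 0.001, 0.004]
ft_force: [-4.6, -2.3, 19.1]
grip_width: 0.0505
grasp_force: 62.6
clock: 7.82
eef_pos: [0.5574, 0.1768, 0.1596]
tool_rot: [-0.323, 0.947, -0.0, 0.004]
ft_force: [-4.0, -3.8, 19.6]
grip_width: 0.0504
grasp_force: 62.6
[-0.84864239  0.80903088 -0.03165158] [-3.96027161 -3.83616871 19.55901173] [ 3.07036164e-01  4.39249693e-01  9.99645929e-02  1.22354934e+00
  1.53972384e-04 -3.49852859e-01]
```

To row units: -0.24 rad is -0.1528.

```bash
python3 -m jog '[[[0, 0, -0.0764, 0, 0, 0, 0.04], [0, 0, -0.1528, 0, 0, 0, 0.04], [0, 0, -0.1528, 0, 0, 0, 0.04]]]'; python3 -m jog '[[[0, 0, 0, 0, 0, -0.003, 0.04], [0, 0, 0, 0, 0, -0.007, 0.04], [0, 0, 0, 0, 0, -0.012, 0.04], [0, 0, 0, 0, 0, -0.018, 0.04], [0, 0, 0, 0, 0, -0.018, 0.04]]]'
```

```text
clock: 8.2
eef_pos: [0.5574, 0.1767, 0.1596]
tool_rot: [-0.434, 0.901, -0.001, 0.004]
ft_force: [-3.3, -3.8, 19.0]
grip_width: 0.0507
grasp_force: 62.6
clock: 8.82
eef_pos: [0.5565, 0.1765, 0.1737]
tool_rot: [-0.433, 0.901, -0.0, 0.002]
ft_force: [0.9, -1.9, 7.0]
grip_width: 0.0505
grasp_force: 63.3
```

```bash
python3 -m jog '[[[0, 0, 0, 0, 0, -0.01, 0.04], [0, 0, 0, 0, 0, -0.025, 0.04], [0, 0, 0, 0, 0, -0.05, 0.04], [0, 0, 0, 0, 0, -0.09, 0.04], [0, 0, 0, 0, 0, -0.09, 0.04]]]'
python3 - <<'E'
from workcell import get_obs, imaging
from h import *
p,d=imaging.camera("side"); cv2.imwrite("pics/side3.png",cv2.resize(p[60:220,160:320,::-1],(640,640))[:600])
o=get_obs();p,q=o["eef_pos"],o["tool_rot"]
from scipy.spatial.transform import Rotation as R
r=R.from_quat(q); print(p,r.as_matrix().round(4).tolist(),o["ft_force"],o["ft_torque"])
print("to tray",r.inv().apply(np.array([.486,-.171,.26])-p), "tray z", )
E
```

```text
clock: 9.45
eef_pos: [0.5564, 0.1772, 0.2664]
tool_rot: [-0.433, 0.901, 0.0, 0.003]
ft_force: [0.1, -0.1, -0.8]
grip_width: 0.0502
grasp_force: 63.5
[0.5555979  0.17682485 0.2642122 ] [[-0.6242, -0.7813, 0.0019], [-0.7813, 0.6242, 0.0018], [-0.0026, -0.0004, -1.0]] [-0.44838267  0.80829275 -0.94795069] [-0.02381001 -0.00911731  0.01571773]
to tray [ 0.31519511 -0.16273869  0.00344967] tray z
```

View pics/side3.png

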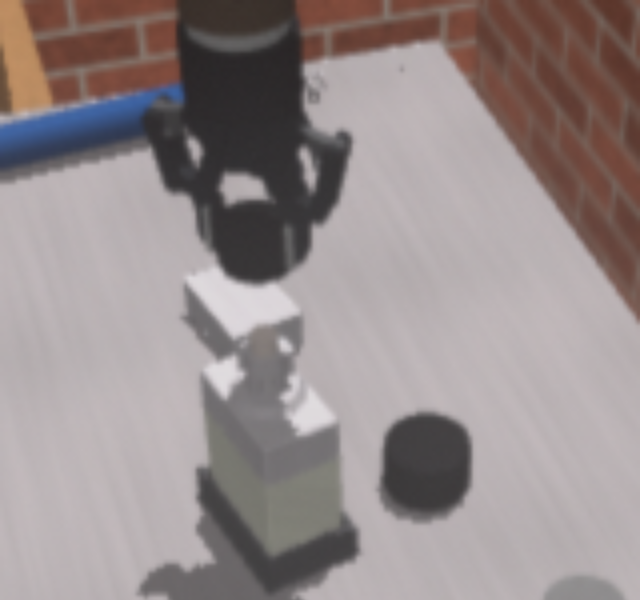

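The crop shows the cap held between the fingers at (255,240), with the bare neck at (265,360). On to the tray.

```bash
python3 -m jog '[[[0, 0, 0, 0.315, -0.163, 0, 0.04], [0, 0, 0, 0.315, -0.163, 0, 0.04], [0, 0, 0, 0.315, -0.163, 0, 0.04], [0, 0, 0, 0.315, -0.163, 0, 0.04], [0, 0, 0, 0.315, -0.163, 0, 0.04], [0, 0, 0, 0.315, -0.163, 0, 0.04], [0, 0, 0, 0.315, -0.163, 0, 0.04], [0, 0, 0, 0.315, -0.163, 0, 0.04]]]'; python3 -m jog '[[[0, 0, 0, 0, 0, 0.06, 0.04], [0, 0, 0, 0, 0, 0.12, 0.04], [0, 0, 0, 0, 0, 0.18, 0.04], [0, 0, 0, 0, 0, 0.22, 0.04], [0, 0, 0, 0, 0, 0.235, 0.04], [0, 0, 0, 0, 0, 0.24, 0.04], [0, 0, 0, 0, 0, 0.24, 0.04]]]'
python3 - <<'E'
from workcell import get_obs, imaging
from h import *
p,d=imaging.camera("scene"); cv2.imwrite("pics/scene4.png",cv2.resize(p[150:270,130:290,::-1],(800,600)))
o=get_obs();print(o["eef_pos"],o["ft_force"])
E
```

```text
clock: 10.5
eef_pos: [0.4853, -0.171, 0.2617]
tool_rot: [-0.433, 0.901, 0.001, -0.001]
ft_force: [-0.2, 0.3, -0.4]
grip_width: 0.0505
grasp_force: 63.5
clock: 11.38
eef_pos: [0.4872, -0.1717, 0.024]
tool_rot: [-0.434, 0.901, -0.001, 0.001]
ft_force: [0.7, 0.3, -0.3]
grip_width: 0.0506
grasp_force: 63.5
[ 0.48741429 -0.17198499  0.02440361] [-0.12872703  0.44574277 -0.78769525]
```

View pics/scene4.png

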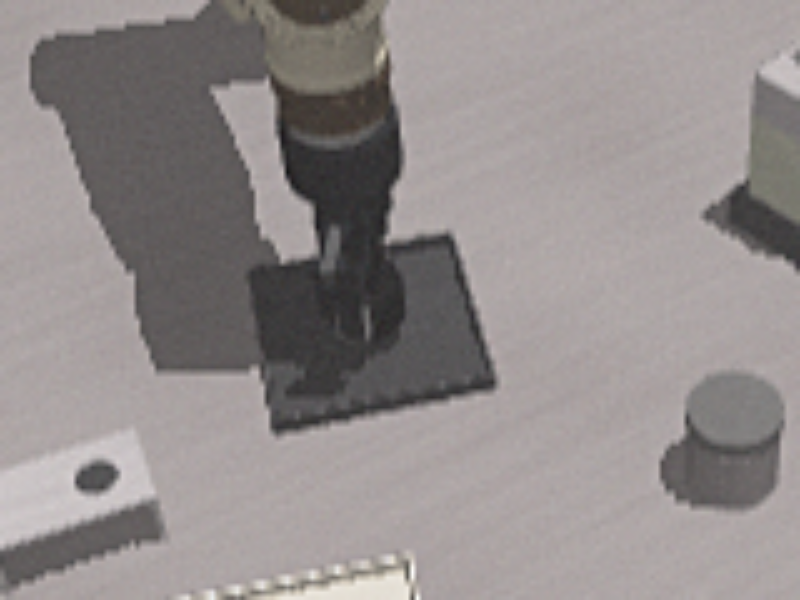

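The cap hangs over the middle of the steel tray, at about (365,310) in the crop. I'll lower it slowly until I feel contact.

```bash
python3 -m jog '[[[0, 0, 0, 0, 0, 0.004, 0.04], [0, 0, 0, 0, 0, 0.008, 0.04], [0, 0, 0, 0, 0, 0.012, 0.04], [0, 0, 0, 0, 0, 0.012, 0.04]]]'; python3 -m jog '[[[0, 0, 0, 0, 0, 0.002, 0.04], [0, 0, 0, 0, 0, 0.004, 0.04], [0, 0, 0, 0, 0, 0.004, 0.04]]]';python3 -m jog '[[[0, 0, 0, 0, 0, 0.001, 0.04], [0, 0, 0, 0, 0, 0.002, 0.04], [0, 0, 0, 0, 0, 0.002, 0.04]]]'
```

```text
clock: 11.92
eef_pos: [0.4855, -0.1717, 0.0104]
tool_rot: [-0.433, 0.901, 0.0, -0.0]
ft_force: [-0.0, 0.0, -0.1]
grip_width: 0.0505
grasp_force: 63.5
clock: 12.3
eef_pos: [0.4859, -0.1718, 0.0069]
tool_rot: [-0.433, 0.901, -0.0, 0.0]
ft_force: [-1.7, -0.5, 1.6]
grip_width: 0.0505
grasp_force: 63.6
clock: 12.68
eef_pos: [0.486, -0.1718, 0.0068]
tool_rot: [-0.433, 0.901, -0.0, 0.0]
ft_force: [-5.4, 2.3, 14.4]
grip_width: 0.0503
grasp_force: 65.0
```

Standing firmly on the floor, so I can let go, retreat and check.

```bash
python3 -m jog '[[[0, 0, 0, 0, 0, -0.0015, 0.04], [0, 0, 0, 0, 0, -0.0015, 0.052], [0, 0, 0, 0, 0, -0.0015, 0.06], [0, 0, 0, 0, 0, -0.0015, 0.085], [0, 0, 0, 0, 0, -0.0015, 0.085], [0, 0, 0, 0, 0, -0.0015, 0.085]]]'; python3 -m jog '[[[0, 0, 0, 0, 0, -0.03, 0.085], [0, 0, 0, 0, 0, -0.08, 0.085], [0, 0, 0, 0, 0, -0.14, 0.085], [0, 0, 0, 0, 0, -0.18, 0.085], [0, 0, 0, 0, 0, -0.18, 0.085]]]'
python3 - <<'E'
from workcell import get_obs, imaging
from h import *
c=imaging.calibration("wrist"); p,d=imaging.camera("wrist"); cv2.imwrite("pics/wrist5.png",p[:,:,::-1])
P=fcloud(d,c); m=(abs(P[...,2]-.037)<.006)&(np.hypot(P[...,0]-.486,P[...,1]+.171)<.06); print(m.sum(),np.median(P[m],0),np.ptp(P[m],0))
E
```

```text
clock: 13.42
eef_pos: [0.4858, -0.1717, 0.0062]
tool_rot: [-0.433, 0.901, 0.0, -0.0]
ft_force: [-0.2, 0.1, 0.4]
grip_width: 0.085
grasp_force: 0.0
clock: 14.05
eef_pos: [0.4884, -0.1726, 0.1904]
tool_rot: [-0.433, 0.901, -0.003, 0.003]
ft_force: [0.3, -0.2, -0.2]
grip_width: 0.085
grasp_force: 0.0
1945 [ 0.48566967 -0.17136198  0.0371431 ] [0.05158826 0.0518192  0.00840222]
```

View pics/wrist5.png

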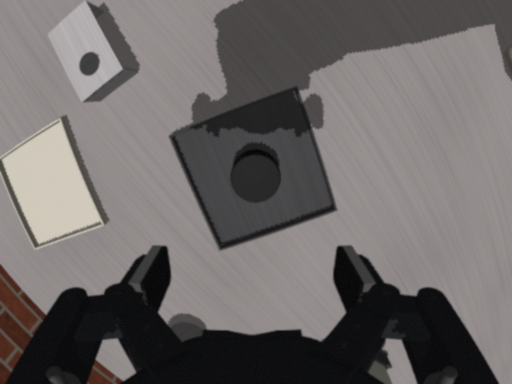

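The cap stands flat at (256,172) in the middle of the steel tray, its top at z = 0.037 m, and the gripper is well clear.

```bash
python3 -c "
from workcell import workorder
print(workorder.job_done())"
```

```text
the job is handed in; nothing more can be done
None
```

I opened the can, stood its cap open side down in the middle of the steel tray, let go and handed the job in at about 14 s; the wrist force peaked near 25 N and I never touched the bystanders, but the hand-in returned no verdict.

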